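Turn a stepped bar to suit its keyed nest and push it home through the flap

ROBOT

A 6-joint arm with a two-finger parallel gripper is mounted at the origin on a cart in front of the work surface, level with it; the furniture and walls round the work are solid. World frame = base frame: x ahead of the robot, y to its left, z up, the work surface at z = 0. Lengths are in mm, angles in rad, forces in N, time in s.
With the tool pointing down it reaches from about 275 to 750 mm from the base axis. Payload 10.2 kg.
Tool frame: the origin (TCP) lies midway between the tips of the shut fingers; the grasp point (between the pads) lies 19 mm behind it; z points along the fingers, y is the direction in which the jaws open and shut (so a half turn about z gives the same grasp; the last joint's range is limited). The gripper opens to 85 mm and grips with 20 to 120 N. Pads are 22 mm wide; open, the fingers measure 114 mm over their backs; the gripper's body (76 mm by 85 mm) begins 54 mm behind the grasp point. The pads swing forward as they close: fully open they stand 13 mm farther back than shut.
Start: joints at [-1.484, 0.313, 1.498, -0, 1.331, -0.223], TCP at [160.043, -500.017, 193.094] pointing down, gripper open.
Joint ranges: [-2.94, 2.94], [-0.97, 2.17], [0.19, 2.56], [-1.23, 4.37], [0.02, 3.11], [-2.88, 2.88]. Speed limits (rad/s): [2.39, 2.39, 3.01, 3.14, 3.14, 3.14].

INTERFACE

Orientations are given as a unit quaternion [w, x, y, z].
In Python, from station import manip gives the robot as it stands.
- The arm moves only by the tool play_rows, never from a script. Its argument "series" is one flat list of numbers, 4 for each row, row after row: the shift along the tool's x, y, z in m, then the turn about the tool's z in degrees. A call has exactly 10 rows; each row shifts and turns the commanded pose from where the row before left it, along the tool's axes as they then stand; what a row does not reach is not made up. A row lasts 1/12 s, in which the tool goes at most 41.7 mm and 7.16 degrees, less where a joint would pass 70% of its speed; a pose out of reach is approached as far as the arm can. A call with a gripper value outside its range is refused whole. "hand" is the closure, from 0 (fully open) to 1 (shut), set as the call begins (left out, the last holds). The fingers move at their own pace and stop on an object; the grip force is fixed at half the most. Time passes only in rows, so rows that do not move let the fingers close, or fill a call up. It gives the time, the measured TCP pose, the force and the opening at its end, in the units of the state.
- manip.state(): the state, without advancing time (a new reading comes with each control period).
- manip.read_camera(name): name is "scene" or "top" or "wrist"; returns a dict with "pixels" (420x560x3 uint8, blue, green, red), "depth" (420x560 float32, mm along the optical axis (not along the pixel's ray), 0 where there is no reading), "vfov" (degrees; the focal length in pixels is half the picture's height over the tangent of half this angle, whatever the lens; pixels are square), "cx", "cy" (the principal point, pixels), "R" (3x3) and "t" (3): a world point X has camera coordinates R X + t. Camera axes: x right, y down, z forward; pixel columns grow to the right and rows downward; lengths in mm; the calibration is good to about 2 mm. A picture is of the moment at which its call begins.
- manip.job_done(): hands the job in, once; it reports no verdict.
The state is a dict: "clock": time; "joints": joint angles; "joint_vel": joint speeds; "effort": joint torques, N m; "position": TCP position; "ee_rot": TCP orientation; "contact_force": force on the tool from outside, world axes, zero at the start; "wrist_torque": the same for the moment, N m; "gripper_width": finger opening in mm.
Only numpy, scipy, OpenCV 4.12 (cv2) and the standard library are available. Lean on these libraries where they do the work, as an engineer would, in place of code of your own. Each camera call takes 0.05 s, during which the arm holds its last target.

TASK

Turn the loose stepped aluminium bar so that its narrow nose points into the keyed locating nest, then push it through the nest's sprung flap until it is fully home against the back stop. Slide it on the table, do not lift it; leave it there with the flap resting on it, and do not disturb the mug, spray can or V-block.

Things in the scene. Friction and masses are not known exactly. Their poses are not given: they have to be found in the camera images.
- bar_center (a point): Loose aluminium bar lying flat, 170 mm long, 56 mm wide, 20 mm thick, about 0.45 kg. Point: middle of length, width and thickness; x toward the nose, y left, z up. Full 56 mm width from x = -85 mm (square tail) to x = +45 mm; beyond it only a 25 mm wide nose (y = +3 to +28 mm) to x = +85 mm. Centre of mass at x = -10 mm. It starts turned 25 to 180 degrees clockwise (from above) of the fit.
- bar_nose (a point): Middle of the front face of the bar's nose: 85 mm ahead of bar_center, 15.5 mm left of it, 10 mm above the underside. Same axes.
- bar_tail (a point): Middle of the square tail end face (56 mm wide, 20 mm high): 85 mm behind bar_center, 10 mm above the underside. Same axes. (A small toggle clamp with a red handle, under 100 mm high, is fixed to the table at about x = 0.27 to 0.39, y = 0.0 to 0.1 m in the robot's frame, on the robot's side of the bar: keep the bar and gripper clear of it.)
- nest: Dark steel nest screwed to the table: a pocket open on top, with no floor, so the bar slides in on the table. Origin: on the table, middle of the mouth, in the flap's plane; x into the pocket, y left, z up. Pocket 60 mm wide, back stop at x = 120 mm. Rails 24 mm high, outer faces at y = +-44 mm, feet 12 mm high to +-67 mm. With the bar home, 50 mm of its tail stand out before the flap plane.
- nest_stop (a point): Point on the back stop's face where the middle of the bar's nose face comes when fully home: 120 mm into the pocket, 15.5 mm left of its middle, 10 mm above the table. Same axes as the nest.
- flap (a joint): Sprung steel flap, 56 mm wide, hanging in the mouth from a pin 50 mm up (between cheeks 58 mm high, nest x = -7 to +7 mm, y = 30 to 42 mm each side) to 5 mm above the table. 0 rad: shut, straight down; swings inward only, to 1.4 rad, and shuts by itself. 1 to 2 N at its lower edge opens it; the bar under it holds it at about 0.85 rad, resting on the bar's top.
- mug: White mug, 82 x 117 x 91 mm, bystander. Origin at the centre of its underside.
- spray_can: Blue spray can with an orange band, 66 mm across, 202 mm high, bystander. Origin at the centre of its underside.
- v_block: Steel V-block, 45 x 60 x 36 mm, bystander. Origin at the centre of its underside.
- nest_key (a point): Middle of the front face of the key block, 12 mm up: a lighter steel block, 24 mm high, filling the pocket's right rear corner (nest x = 82 to 120 mm, y = -30 to -2 mm). Only the bar's nose, entering first along the left, passes it to the back stop; a bar pushed in tail first stops 38 mm short.
- nest_guides (a point): On the table, on the pocket's middle line, 34 mm in front of the flap plane: front end of two flared guides, 24 mm high, whose inner faces narrow from about 94 mm apart here to 60 mm at the mouth. Same axes as the nest.

How it is judged (in metres and radians):
On the way:
1. the bar's nose has come through the mouth and holds the flap open (x of bar_nose in the frame of nest between 0.02 and 0.115 m and value of joint flap above 0.3 rad), for 0.05 s.
At the end, for the whole second after the job is handed in: The bar lies flat on the table in the nest, nose first, its nose face within 5 mm of the back stop (8 mm in plan from its home point) and in line with the pocket to 0.07 rad, with the flap resting on its top (0.5 to 1.1 rad) (x of bar_nose in the frame of nest_stop above -0.005 m and horizontal distance between bar_nose and nest_stop below 0.008 m and angle between the x axis of bar_center and the x axis of nest, either way round below 0.07 rad and angle between bar_center's own z axis and vertical below 0.05 rad and height (world z) of bar_center below 0.014 m and value of joint flap between 0.5 and 1.1 rad); the robot touches nothing.
It fails at once if the bar is lifted off the table (its centre more than 30 mm up) (height (world z) of bar_center above 0.03 m).
It fails at once if a bystander (mug, spray can, V-block) is moved more than 20 mm (distance of any of mug, spray_can, v_block from where it was at the start of the episode above 0.02 m).
It also fails if it takes over 72 s, if anything falls off the work surface, if the arm or the gripper's body presses on something with over 40 N, if the wrist force passes 120 N, or if a joint passes its speed limit or range.

## Working session

There is one attempt and no reset: what is moved stays moved. The work goes in short steps, Python scripts to look and compute and a tool call to move; the robot and the scene stay as the last step left them, time stands still between calls to the robot, and variables do not carry over. Pictures are saved under pics/ and viewed, and the job is handed in when it is done.

Besides the shell and the picture viewer there is one more tool, called after "Emit:" by a JSON object that holds its "api" and its "payload", one argument or row to a line. play_rows: Moves the arm, as the interface text tells. Its arguments: {"type":"object","properties":{"series":{"type":"array","items":{"type":"number"}},"hand":{"type":"number"}},"required":["series"]}

```bash
mkdir -p pics; ls; cat > h.py <<'E'
import numpy as np, cv2
from station import manip
def cam(n,save=None):
    d=manip.read_camera(n)
    d['f']=d['pixels'].shape[0]/2/np.tan(np.radians(d['vfov'])/2)
    d['R']=np.array(d['R']);d['t']=np.array(d['t'])
    if save: cv2.imwrite('pics/'+save,d['pixels'])
    return d
def ray(d,u,v,z):
    "pixel -> world point on plane z"
    c=-d['R'].T@d['t']
    r=d['R'].T@np.array([(u-d['cx'])/d['f'],(v-d['cy'])/d['f'],1])
    return c+r*(z-c[2])/r[2]
def pts(d):
    h,w=d['depth'].shape;v,u=np.mgrid[:h,:w]
    Z=d['depth'];P=np.stack([(u-d['cx'])/d['f']*Z,(v-d['cy'])/d['f']*Z,Z],-1)
    return (P-d['t'])@d['R']
def proj(d,X):
    p=d['R']@np.array(X)+d['t'];return p[:2]/p[2]*d['f']+[d['cx'],d['cy']]
E
python3 - <<'E'
from h import *
print(manip.state())
for n in['scene','top','wrist']:
    d=cam(n,n+'0.png');print(n,d['vfov'],-d['R'].T@d['t'],d['R'].round(3).tolist())
E
```

```text
pics
{'clock': 0.0, 'joints': array([-1.48436515e+00,  3.13443455e-01,  1.49843097e+00, -2.47938298e-05,
        1.33098004e+00, -2.23394433e-01]), 'joint_vel': array([ 1.49746482e-03,  8.17033285e-05, -8.08118248e-04, -4.28103857e-04,
        5.06023022e-04, -1.00091500e-03]), 'effort': array([-2.23035524e-03, -4.12275553e+01, -2.59742492e+01, -2.62440935e-04,
        4.12271416e-03, -2.51784961e-06]), 'position': array([ 160.02646404, -499.70316503,  192.54075207]), 'ee_rot': array([-6.30247245e-04,  9.88024336e-01,  1.54296835e-01,  3.11593916e-05]), 'contact_force': array([-0.08799391, -0.0047591 ,  0.31398134]), 'wrist_torque': array([-0.01385933,  0.01136705, -0.02724497]), 'gripper_width': 85.73485054510866}
scene 48.50721569780691 [1240.02014044  445.25496633  958.4837952 ] [[-0.287, 0.958, 0.014], [0.71, 0.222, -0.669], [-0.644, -0.182, -0.744]]
top 45.92655439018395 [ 358.02664178  234.73810806 1216.65221678] [[-0.012, -1.0, -0.002], [-0.993, 0.012, -0.114], [0.114, 0.0, -0.994]]
wrist 65.3012663597861 [ 235.7194562  -475.74090687  374.78651423] [[0.304, -0.953, -0.001], [-0.907, -0.29, 0.307], [-0.292, -0.092, -0.952]]
```

View pics/top0.png

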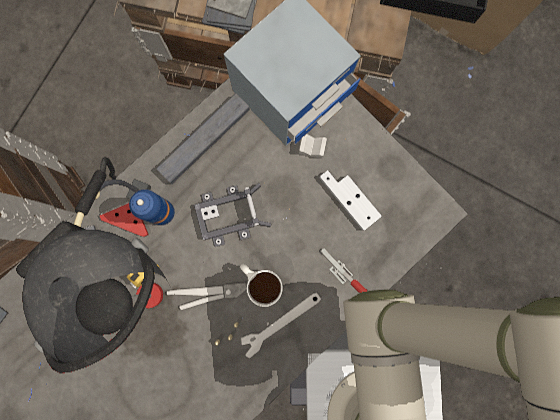

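View pics/scene0.png

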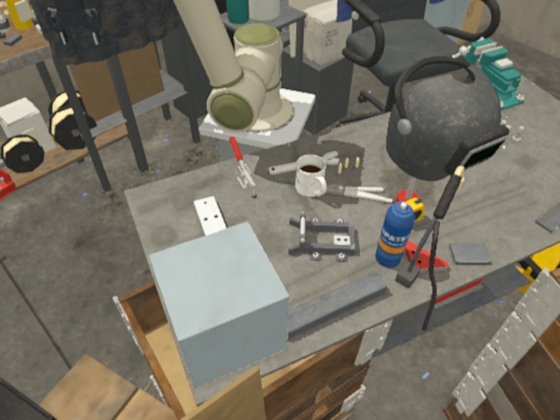

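```bash
python3 - <<'E'
from h import *
im=cv2.imread('pics/top0.png')
cv2.imwrite('pics/top0z.png',cv2.resize(im[130:270,180:400],None,fx=3.6,fy=3.6,interpolation=cv2.INTER_CUBIC))
d=cam('top');P=pts(d)
g=cv2.cvtColor(im,cv2.COLOR_BGR2GRAY)
m=np.zeros_like(g);m[150:240,305:400]=(g[150:240,305:400]>175)
c=max(cv2.findContours(m,cv2.RETR_EXTERNAL,cv2.CHAIN_APPROX_NONE)[0],key=cv2.contourArea)
a=cv2.approxPolyDP(c,2.5,True)[:,0]
for u,v in a: print(u,v,ray(d,u,v,20).round(1),P[v,u].round(0))
E
```

```text
321 175 [575.2 115.1  20. ] [579. 113.  -4.]
363 229 [441.6  16.6  20. ] [442.  16.  19.]
380 217 [470.2 -25.5  20. ] [470. -26.  20.]
347 175 [574.4  51.4  20. ] [578.  48.  -1.]
339 182 [557.3  71.5  20. ] [557.  72.  20.]
327 170 [587.5 100.1  20. ] [591.  98.   1.]
```

View pics/top0z.png

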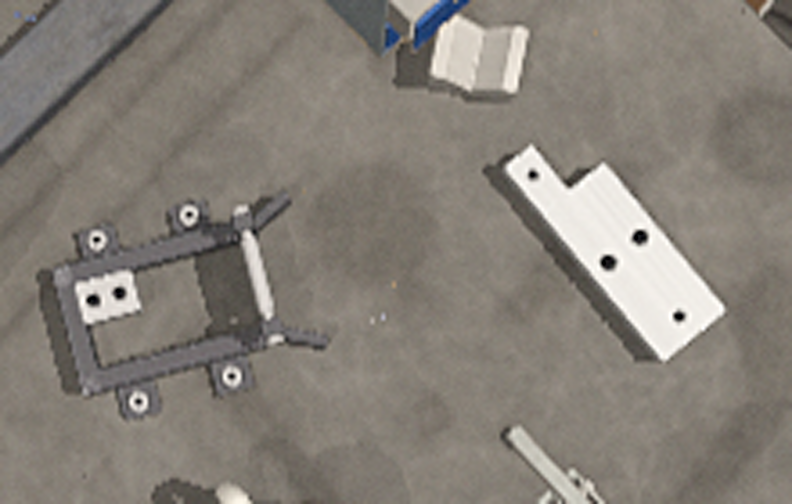

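```bash
python3 - <<'E'
from h import *
d=cam('top');P=pts(d);im=d['pixels'];g=cv2.cvtColor(im,cv2.COLOR_BGR2GRAY)
for n in(0,):
    box=np.zeros(g.shape,bool);box[175:255,185:282]=1
    z=P[...,2]
    m=(box&(z>18)&(z<32)).astype(np.uint8)
    v=cv2.resize(im[170:260,180:290],None,fx=6,fy=6,interpolation=cv2.INTER_CUBIC)
    v[cv2.resize(m[170:260,180:290],None,fx=6,fy=6,interpolation=cv2.INTER_NEAREST)>0,2]=255
    cv2.imwrite('pics/nestm.png',v)
    q=P[m>0][:,:2]
    r=cv2.minAreaRect(q.astype(np.float32));print(r,cv2.boxPoints(r))
    hi=box&(z>40)&(z<75);print('flap/cheeks',P[hi][:,:].mean(0),cv2.minAreaRect(P[hi][:,:2].astype(np.float32)))
    k=box&(z>18)&(z<30)&(g>150);print('key/bright',P[k].mean(0),k.sum())
E
```

```text
((485.610107421875, 334.3621520996094), (107.31639099121094, 170.28302001953125), 12.339507102966309) [[414.99643 406.06976]
 [451.38657 239.72057]
 [556.22375 262.65454]
 [519.8336  429.00372]]
flap/cheeks [495.48550358 285.18176835  54.79966272] ((495.8719482421875, 285.3095397949219), (91.69395446777344, 13.748467445373535), 14.3582763671875)
key/bright [487.24506917 388.39759604  23.77873045] 173
```

View pics/nestm.png

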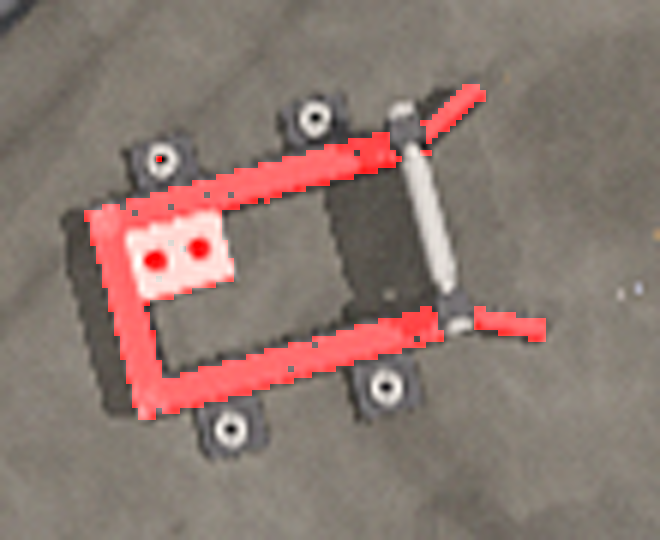

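```bash
python3 - <<'E'
from h import *
d=cam('top');P=pts(d);z=P[...,2];O=np.array([495.9,285.3]);a=np.radians(104.4)
X=np.array([np.cos(a),np.sin(a)]);Y=np.array([-X[1],X[0]])
Q=P[...,:2]-O;q=np.stack([Q@X,Q@Y],-1)
for s in(1,-1):
    m=(z>18)&(z<32)&(q[...,0]>12)&(q[...,0]<78)&(abs(q[...,1]*s-37)<12)
    t=q[m];p=np.polyfit(t[:,0],t[:,1],1);print(m.sum(),p,np.degrees(np.arctan(p[0])),np.polyval(p,60))
m=(z>18)&(z<32)&(q[...,0]>115)&(q[...,0]<145)&(abs(q[...,1])<28);t=q[m]; print('back',t[:,0].min(),t[:,0].max(),t[:,0].mean())
m=(z>15)&(z<25)&(P[...,0]>420)&(P[...,0]<610)&(P[...,1]>-50)&(P[...,1]<140)
n,l=cv2.connectedComponents(m.astype(np.uint8));k=np.argmax(np.bincount(l.ravel())[1:])+1
r=P[l==k];print('bar',r.mean(0),cv2.minAreaRect(r[:,:2].astype(np.float32)))
b=r[:,:2]-r[:,:2].mean(0); e=np.degrees(36.4)
ang=np.radians(36.4);x=np.array([np.cos(ang),np.sin(ang)]);y=np.array([-x[1],x[0]])
u=r[:,:2]@x;w=r[:,:2]@y
print(u.min(),u.max(),w.min(),w.max())
lo=[(c,w[(abs(u-c)<4)].max(),w[(abs(u-c)<4)].min()) for c in np.linspace(u.min()+10,u.max()-10,10)]
print(np.round(lo,1))
E
```

```text
162 [-1.82545843e-03  3.71001917e+01] -0.10459094740041622 36.99066422555179
156 [ 2.44045692e-03 -3.69636972e+01] 0.13982760383104736 -36.817269777226606
back 115.10725487526182 133.63955570837456 125.37684451934996
bar [512.54018267  40.49158437  19.77313072] ((521.9642944335938, 44.9866828918457), (169.7570343017578, 57.823585510253906), 37.78517150878906)
361.76866826758953 531.4340024560529 -304.1762038515688 -242.76026254631321
[[ 371.8 -246.5 -304.2]
 [ 388.4 -246.9 -302.2]
 [ 405.  -247.2 -301.6]
 [ 421.7 -246.7 -302. ]
 [ 438.3 -246.3 -301.4]
 [ 454.9 -245.3 -301.7]
 [ 471.5 -244.3 -300.9]
 [ 488.2 -244.4 -300.3]
 [ 504.8 -244.1 -268.9]
 [ 521.4 -242.8 -268.5]]
```

Emit:
{"api": "play_rows", "payload": {
  "series": [0.01,-0.009,0,0,0.02,-0.017,0,0,0.025,-0.0215,0,0,0.025,-0.0215,0,0,0.025,-0.0215,0,0,0.025,-0.0215,0,0,0.025,-0.0215,0,0,0.025,-0.0215,0,0,0.025,-0.0215,0,0,0.025,-0.0215,0,0],
  "hand": 0
}}

```text
clock: 1.13
position: [319.2, -239.9, 193.2]
ee_rot: [0.0, 0.988, 0.154, 0.0]
contact_force: [0.8, 0.1, 0.5]
gripper_width: 85.3
```

Emit:
{"api": "play_rows", "payload": {
  "series": [0.025,-0.0215,0,0,0.025,-0.0215,0,0,0.025,-0.0215,0,0,0.025,-0.0215,0,0,0.025,-0.0215,0,-2,0.025,-0.0215,0,-2,0.025,-0.0215,0,-4,0.01,-0.01,0,-4,0,0,0,-4,0,0,0,-4]
}}

```text
clock: 1.97
position: [441.3, -28.6, 193.0]
ee_rot: [-0.0, 0.945, 0.326, -0.0]
contact_force: [0.1, -0.4, -0.2]
gripper_width: 85.4
```

```bash
cat >> h.py <<'E'
def pose():
    s=manip.state();q=s['ee_rot'];psi=2*np.arctan2(q[2],q[1]);return s['position'],psi
def shift(tx,ty):
    "world target -> tool-axis shift (mm)"
    p,a=pose();d=np.array([tx,ty])-p[:2]
    return d@[np.cos(a),np.sin(a)],d@[np.sin(a),-np.cos(a)]
E
python3 - <<'E'
from h import *
d=cam('wrist','w1.png');P=pts(d);z=P[...,2]
p,a=pose();print(p,np.degrees(a),shift(468.2,3.4))
m=(z>16)&(z<26)&(d['pixels'].min(-1)>110)
n,l=cv2.connectedComponents(m.astype(np.uint8));k=np.argmax(np.bincount(l.ravel())[1:])+1
r=P[l==k];print('bar',r.mean(0),cv2.minAreaRect(r[:,:2].astype(np.float32)))
E
```

```text
[441.22753895 -29.00992823 193.00451608] 38.25225549673584 (np.float64(41.24706535746656), np.float64(-8.75195421018384))
bar [512.97431247  38.2883769   21.39231375] ((512.841064453125, 37.16611862182617), (143.17254638671875, 56.162994384765625), 37.98949432373047)
```

View pics/w1.png

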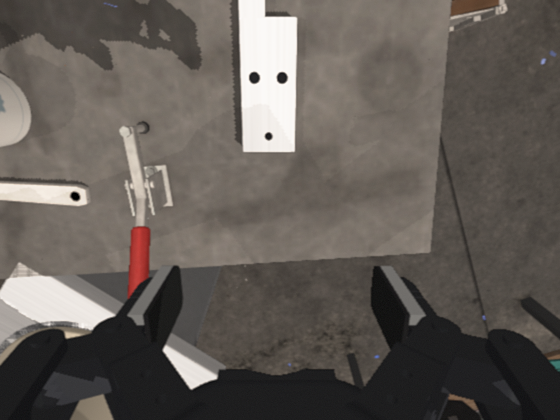

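Emit:
{"api": "play_rows", "payload": {
  "series": [0.01,-0.003,0.01,0,0.0145,-0.0035,0.015,0,0.012,-0.0033,0.02,0,0.006,0,0.02,0,0,0,0.02,0,0,0,0.02,0,0,0,0.02,0,0,0,0.015,0,0,0,0.01,0,0,0,0,0]
}}

```text
clock: 2.85
position: [467.5, 4.9, 40.6]
ee_rot: [-0.001, 0.947, 0.322, -0.002]
contact_force: [1.0, 0.7, -0.3]
gripper_width: 85.2
```

```bash
python3 - <<'E'
from h import *
d=cam('wrist','w2.png')
p,a=pose();print(p,np.degrees(a),shift(469.8,3.5),manip.state()['contact_force'])
E
```

```text
[468.17659345   4.67603552  41.95062903] 37.634726082013486 (np.float64(0.5674906509919538), np.float64(1.9226187181564898)) [ 0.2006151  -0.13361972  0.27274543]
```

View pics/w2.png

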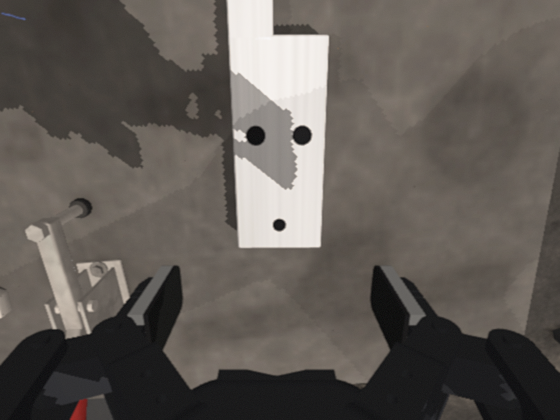

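```bash
python3 - <<'E'
from h import *
d=cam('wrist');P=pts(d);z=P[...,2];p,a=pose()
for D in [d,cam('top')]:
    P=pts(D);z=P[...,2]
    m=(z>8)&(P[...,0]>265)&(P[...,0]<425)&(P[...,1]>-30)&(P[...,1]<120)&(z<110)
    r=P[m]; 
    if len(r):
        e=r[:,:2]-p[:2]; tx=e@[np.cos(a),np.sin(a)];ty=e@[np.sin(a),-np.cos(a)]
        print(len(r),r.max(0),r.min(0)); o=np.argsort(-tx)[:5];print(np.c_[tx,ty,r[:,2]][o].round(0));
        k=tx>-60; print(k.sum(), ty[k].max() if k.any() else 0, r[k][:,2].max() if k.any() else 0)
print(proj(d,[p[0],p[1],20]))
E
```

```text
5982 [397.32982356 119.99634604  77.68288723] [306.12910711  30.59828546   8.00298267]
[[  13. -134.    9.]
 [  12. -136.   10.]
 [  12. -136.   10.]
 [  12. -134.    9.]
 [  12. -135.    9.]]
5051 -117.74779661112034 53.45550604992449
483 [394.88005936 119.19655283  96.39310544] [277.50956361  24.72709128   8.14932704]
[[  11. -135.   10.]
 [  10. -136.   54.]
 [  10. -134.   12.]
 [   9. -137.   11.]
 [   8. -134.   55.]]
215 -119.54413759537469 54.55550461550165
[276.59693273 223.18530217]
```

Emit:
{"api": "play_rows", "payload": {
  "series": [0.0005,0.0019,0,0,0,0,0.008,0,0,0,0.01,0,0,0,0.01,0,0,0,0.005,0,0,0,0.004,0,0,0,0.003,0,0,0,0,0,0,0,0,0,0,0,0,0]
}}

```text
clock: 3.83
position: [470.6, 3.0, 3.4]
ee_rot: [0.0, 0.946, 0.324, 0.0]
contact_force: [0.1, 0.0, 0.3]
gripper_width: 85.2
```

Emit:
{"api": "play_rows", "payload": {
  "series": [0,0,0,0,0,0,0,0,0,0,0,0,0,0,0,0,0,0,0,0,0,0,0,0,0,0,0,0,0,0,0,0,0,0,0,0,0,0,0,0],
  "hand": 1
}}

```text
clock: 4.67
position: [470.3, 3.0, 3.1]
ee_rot: [-0.0, 0.946, 0.324, -0.0]
contact_force: [0.9, 0.2, -0.0]
gripper_width: -0.1
```

```bash
python3 - <<'E'
from h import *
d=cam('wrist','w3.png')
p,a=pose();s=manip.state();print(p,np.degrees(a),s['contact_force'],s['gripper_width'],s['joints'])
E
```

```text
[470.36603558   3.009887     3.0913608 ] 37.75007132276813 [-0.5074905  -0.5139215   1.27512097] 0.1274809055865176 [-2.43454325e-01  4.51768885e-01  1.86936539e+00  2.76113186e-05
  8.20446248e-01  6.68460137e-01]
```

View pics/w3.png

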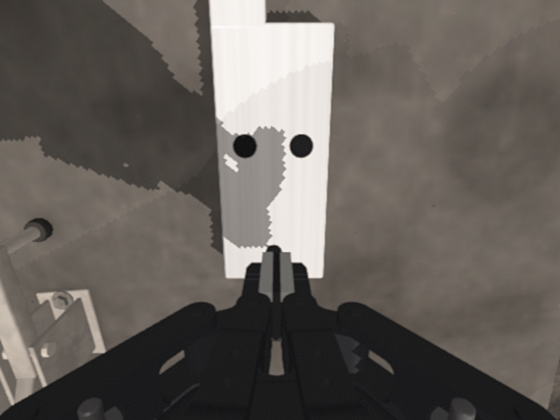

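```bash
python3 - <<'E'
from h import *
d=cam('wrist');P=pts(d);p,a=pose()
print('proj tcp',proj(d,p), proj(d,p+[0,0,20]))
for u,v in [(275,249),(275,256),(268,260),(285,260),(252,270),(300,270),(232,270),(232,240),(310,240),(310,270),(310,285),(245,100),(200,330),(420,200)]: print(u,v,P[v,u].round(1))
t=cam('top','t2.png');P=pts(t);z=P[...,2]
print(-d['R'].T@d['t'])
E
```

```text
proj tcp [275.70433856 236.95723794] [275.68309258 251.68834111]
275 249 [471.1   4.   22.3]
275 256 [479.1  10.1  50.6]
268 260 [477.1  12.5  54.2]
285 260 [482.1   6.9  55.3]
252 270 [470.   15.9  56.8]
300 270 [483.2  -0.6  57.4]
232 270 [445.3  14.8  20.6]
232 240 [460.5  25.5  21. ]
310 240 [486.6  -8.1  21.1]
310 270 [472.7 -19.5  21.8]
310 285 [484.5  -3.7  68.2]
245 100 [523.7  62.8  21.2]
200 330 [464.8  28.3 100.5]
420 200 [ 5.403e+02 -5.080e+01  1.000e-01]
[533.25169483  51.50465966 185.26044021]
```

```bash
python3 - <<'E'
from h import *
cam('scene','s2.png');im=cv2.imread('pics/s2.png');cv2.imwrite('pics/s2z.png',cv2.resize(im[120:280,130:330],None,fx=3.7,fy=3.7,interpolation=cv2.INTER_CUBIC))
E
```

```text
(no output)
```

View pics/s2z.png

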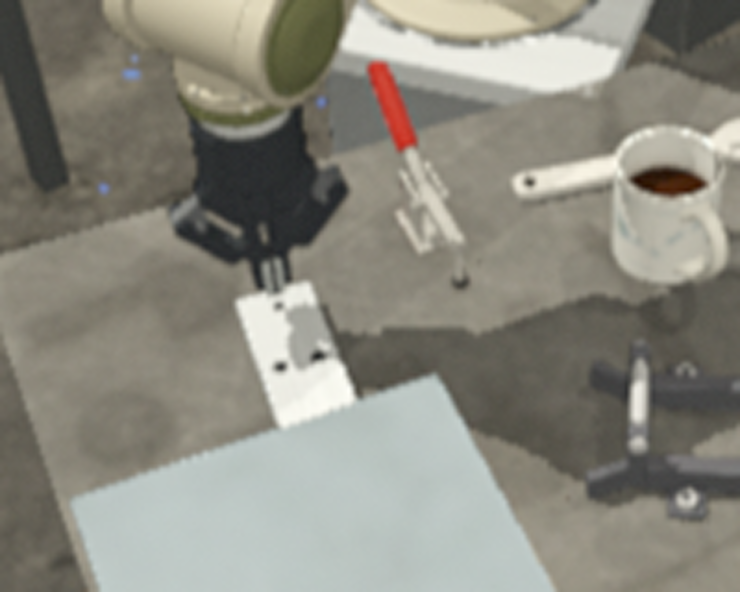

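Emit:
{"api": "play_rows", "payload": {
  "series": [0,0,0,0,0,0,0,0,0,0,0,0,0,0,0,0,0,0,0,0,0,0,0,0,0,0,0,0,0,0,0,0,0,0,0,0,0,0,0,0],
  "hand": 0
}}

```text
clock: 5.7
position: [470.4, 3.0, 3.1]
ee_rot: [0.0, 0.946, 0.323, 0.0]
contact_force: [-0.3, -0.2, 0.8]
gripper_width: 85.4
```

```bash
python3 - <<'E'
from h import *
d=cam('wrist','w4.png');P=pts(d);p,a=pose();s=manip.state();print(p,np.degrees(a),s['contact_force'],s['gripper_width'])
e=P-p
T=np.stack([e[...,0]*np.cos(a)+e[...,1]*np.sin(a),e[...,0]*np.sin(a)-e[...,1]*np.cos(a),-e[...,2]],-1)
# finger points: dark, near
m=(d['pixels'].max(-1)<120)&(abs(T[...,0])<30)&(abs(T[...,1])<62)&(T[...,2]>-70)
for sg in(-1,1):
    k=m&(T[...,1]*sg>30); r=T[k]; o=np.argsort(-r[:,2])[:2000:150]; print(len(r)); print(r[o].round(1))
cv2.imwrite('pics/w4.png',d['pixels'])
E
```

```text
[470.33074058   3.00722284   3.08884161] 37.7515936420823 [-0.11217899 -1.07903136 -0.15056764] 85.16799777825204
5370
[[ 19.  -41.6   3.9]
 [ 29.8 -38.3   2.9]
 [  9.9 -57.    2.7]
 [ 22.6 -51.1   2.6]
 [ 20.1 -50.1   2.5]
 [-29.4 -32.4   2.4]
 [ -5.  -50.8   2.3]
 [ 12.7 -47.1   2.2]
 [ 25.2 -49.6   2.2]
 [  5.  -58.5   2.1]
 [  3.1 -44.7   2.1]
 [  5.  -37.3   2. ]
 [  8.3 -38.9   1.9]
 [-15.7 -45.3   1.9]]
5785
[[ 25.8  38.    4. ]
 [-13.5  50.8   2.9]
 [-12.   50.    2.7]
 [  0.2  56.4   2.6]
 [-21.   53.7   2.4]
 [-11.2  59.2   2.4]
 [-12.5  42.5   2.3]
 [  1.   58.7   2.2]
 [-12.5  41.8   2.2]
 [-14.5  39.4   2.1]
 [  1.7  36.7   2.1]
 [-14.4  45.6   2. ]
 [-20.7  37.3   2. ]
 [ 15.9  35.8   1.9]]
```

View pics/w4.png

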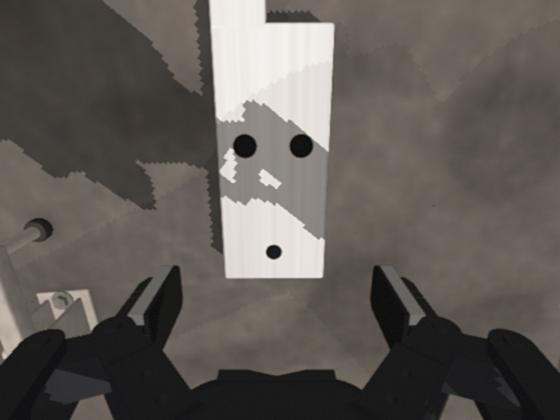

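```bash
python3 - <<'E'
from h import *
d=cam('wrist');P=pts(d);p,a=pose()
e=P-p
T=np.stack([e[...,0]*np.cos(a)+e[...,1]*np.sin(a),e[...,0]*np.sin(a)-e[...,1]*np.cos(a),-e[...,2]],-1)
for u,v in [(178,270),(178,280),(170,275),(165,285),(155,295),(145,310),(178,300),(170,320),(380,270),(378,290),(385,275),(395,295),(275,275),(232,270)]: print(u,v,T[v,u].round(1), d['depth'][v,u])
E
```

```text
178 270 [  8.5 -42.5 -55.3] 142.49037
178 280 [  4.8 -42.3 -57.3] 141.74484
170 275 [ 11.2 -43.  -64.1] 133.3303
165 285 [ 11.4 -42.4 -72.1] 125.62894
155 295 [ 11.6 -43.8 -79. ] 119.03678
145 310 [ 12.2 -43.7 -88.7] 109.53325
178 300 [ -3.6 -42.3 -59.7] 142.02214
170 320 [ -5.1 -42.4 -71.2] 131.4885
380 270 [ 11.4  43.5 -60.5] 136.6383
378 290 [  3.   42.9 -62.3] 137.51263
385 275 [ 11.1  44.5 -64.1] 133.29565
395 295 [ 11.8  43.2 -79.4] 118.621994
275 275 [-15.9  -0.4 -17.4] 186.03065
232 270 [-12.5 -24.7 -17.8] 184.64607
```

```bash
python3 - <<'E'
from h import *
d=cam('scene')
for z in(0,20,45,50,55): print(z,proj(d,[470.4,3,z]))
t=cam('top')
P=pts(t);q=P[(abs(P[...,0]-470)<60)&(abs(P[...,1]-3)<60)&(P[...,2]>25)&(P[...,2]<150)];print(len(q)); 
P=pts(d);e=P-np.array([470.4,3,0]);a=np.radians(37.75)
T=np.stack([e[...,0]*np.cos(a)+e[...,1]*np.sin(a),e[...,0]*np.sin(a)-e[...,1]*np.cos(a),P[...,2]],-1)
m=(np.hypot(T[...,0],T[...,1])<62)&(d['pixels'].max(-1)<110)&(T[...,2]>8)
r=T[m];print(len(r),np.percentile(r[:,2],[0,1,5,20]));o=np.argsort(r[:,2])[:300:15];print(r[o].round(0))
E
```

```text
0 [205.27699835 208.52758564]
20 [204.46564265 203.61806458]
45 [203.42440749 197.31754074]
50 [203.21244792 196.03497141]
55 [202.99922504 194.74475769]
69
1349 [ 18.20082276  25.92795196  88.12536189 121.63181382]
[[ 52.  15.  18.]
 [  6. -43.  60.]
 [ -8.  55.  70.]
 [  4.  52.  76.]
 [  3.  53.  84.]
 [  6. -43.  94.]
 [  8.  55. 101.]
 [ -9.  48. 103.]
 [ 11.  52. 105.]
 [  6.  58. 107.]
 [  8.  35. 108.]
 [ -2. -52. 109.]
 [  1. -55. 111.]
 [  9.  45. 113.]
 [ -7.  46. 116.]
 [ 12.  42. 118.]
 [ -3.  34. 119.]
 [ 15.  30. 120.]
 [ -6.  40. 122.]
 [ 15. -36. 122.]]
```

Emit:
{"api": "play_rows", "payload": {
  "series": [0,0,0.005,0,0,0,0.006,0,0,0,0.006,0,0,0,0.006,0,0,0,0.004,0,0,0,0.004,0,0,0,0.002,0,0,0,0.001,0,0,0,0,0,0,0,0,0]
}}

```text
clock: 6.73
position: [470.5, 3.0, -30.8]
ee_rot: [0.0, 0.946, 0.323, 0.0]
contact_force: [0.4, 0.1, 0.4]
gripper_width: 85.0
```

```bash
cat >> h.py <<'E'
def tips(d,p,a):
    P=pts(d);e=P-p
    T=np.stack([e[...,0]*np.cos(a)+e[...,1]*np.sin(a),e[...,0]*np.sin(a)-e[...,1]*np.cos(a),P[...,2]],-1)
    return T
E
python3 - <<'E'
from h import *
d=cam('wrist','w5.png');p,a=pose();s=manip.state();print(p,np.degrees(a),s['contact_force'],s['gripper_width'])
T=tips(d,p,a)
for u,v in [(178,268),(178,272),(179,280),(178,290),(375,272),(376,280),(377,268),(275,240)]: print(u,v,T[v,u].round(1))
E
```

```text
[470.50690304   2.96946035 -30.72069984] 37.74955313705128 [-0.57243272  0.45694326  0.55604398] 85.32229005183882
178 268 [  9.3 -42.5  24.2]
178 272 [  7.9 -42.4  25.1]
179 280 [  4.1 -42.2  25.4]
178 290 [  0.5 -42.4  27.5]
375 272 [ 7.9 43.  25.3]
376 280 [ 5.7 42.8 28.2]
377 268 [11.7 42.5 28.7]
275 240 [21.2 -0.3 21.3]
```

View pics/w5.png

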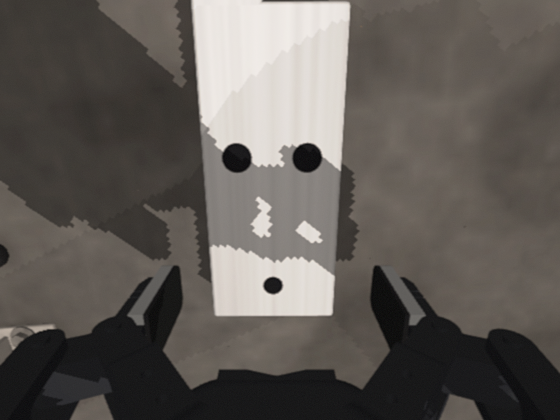

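Emit:
{"api": "play_rows", "payload": {
  "series": [0,0,0.003,0,0,0,0.003,0,0,0,0.002,0,0,0,0.002,0,0,0,0,0,0,0,0,0,0,0,0,0,0,0,0,0,0,0,0,0,0,0,0,0]
}}

```text
clock: 7.62
position: [470.4, 3.0, -40.8]
ee_rot: [0.0, 0.946, 0.324, 0.0]
contact_force: [-0.3, -0.2, -0.3]
gripper_width: 85.5
```

Emit:
{"api": "play_rows", "payload": {
  "series": [0,0,0,0,0,0,0,0,0,0,0,0,0,0,0,0,0,0,0,0,0,0,0,0,0,0,0,0,0,0,0,0,0,0,0,0,0,0,0,0],
  "hand": 1
}}

```text
clock: 8.45
position: [470.4, 3.0, -40.6]
ee_rot: [0.0, 0.946, 0.324, 0.0]
contact_force: [-1.2, 0.4, 5.5]
gripper_width: 55.0
```

```bash
python3 - <<'E'
from h import *
d=cam('wrist','w6.png');p,a=pose();s=manip.state();print(p,np.degrees(a),s['contact_force'],s['gripper_width'])
E
```

```text
[470.39920506   3.05638972 -40.55012014] 37.7678565504084 [-1.35226095  1.05505169  5.0836535 ] 54.78931172094299
```

View pics/w6.png

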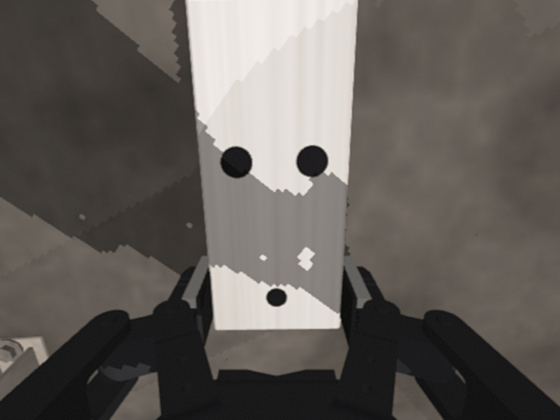

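```bash
python3 - <<'E'
import numpy as np
D=np.hypot(78.5,76);th=np.degrees(np.arctan2(76,78.5));psi=37.75;tot=66.65
w=np.ones(20);w[[0,-1]]=.4;w[[1,-2]]=.7;w/=w.sum()
for k in w:
    a=np.radians(psi-th);s=D*k
    print('%.4f, %.4f, 0, %.1f,'%(s*np.cos(a)/1e3,s*np.sin(a)/1e3,-tot*k));psi+=tot*k
E
```

```text
0.0024, -0.0003, 0, -1.5,
0.0042, -0.0004, 0, -2.6,
0.0060, -0.0002, 0, -3.7,
0.0060, 0.0001, 0, -3.7,
0.0060, 0.0005, 0, -3.7,
0.0059, 0.0009, 0, -3.7,
0.0059, 0.0013, 0, -3.7,
0.0058, 0.0017, 0, -3.7,
0.0057, 0.0020, 0, -3.7,
0.0055, 0.0024, 0, -3.7,
0.0053, 0.0027, 0, -3.7,
0.0052, 0.0031, 0, -3.7,
0.0050, 0.0034, 0, -3.7,
0.0047, 0.0037, 0, -3.7,
0.0045, 0.0040, 0, -3.7,
0.0042, 0.0043, 0, -3.7,
0.0039, 0.0045, 0, -3.7,
0.0036, 0.0048, 0, -3.7,
0.0023, 0.0035, 0, -2.6,
0.0012, 0.0021, 0, -1.5,
```

Emit:
{"api": "play_rows", "payload": {
  "series": [0.0024,-0.0003,0,-1.5,0.0042,-0.0004,0,-2.6,0.006,-0.0002,0,-3.7,0.006,0.0001,0,-3.7,0.006,0.0005,0,-3.7,0.0059,0.0009,0,-3.7,0.0059,0.0013,0,-3.7,0.0058,0.0017,0,-3.7,0.0057,0.002,0,-3.7,0.0055,0.0024,0,-3.7]
}}

```text
clock: 9.33
position: [510.1, 41.1, -40.5]
ee_rot: [0.0, 0.811, 0.585, 0.0]
contact_force: [-0.6, -2.9, 4.4]
gripper_width: 54.7
```

Emit:
{"api": "play_rows", "payload": {
  "series": [0.0053,0.0027,0,-3.7,0.0052,0.0031,0,-3.7,0.005,0.0034,0,-3.7,0.0047,0.0037,0,-3.7,0.0045,0.004,0,-3.7,0.0042,0.0043,0,-3.7,0.0039,0.0045,0,-3.7,0.0036,0.0048,0,-3.7,0.0023,0.0035,0,-2.6,0.0012,0.0021,0,-1.5]
}}

```text
clock: 10.17
position: [549.0, 79.4, -40.6]
ee_rot: [0.0, 0.607, 0.795, -0.0]
contact_force: [-1.2, -2.8, 5.7]
gripper_width: 54.7
```

Emit:
{"api": "play_rows", "payload": {
  "series": [0,0,0,0,0,0,0,0,0,0,0,0,0,0,0,0,0,0,0,0,0,0,0,0,0,0,0,0,0,0,0,0,0,0,0,0,0,0,0,0]
}}

```text
clock: 11.0
position: [549.0, 79.5, -40.5]
ee_rot: [0.0, 0.608, 0.794, 0.0]
contact_force: [1.1, -0.1, 5.4]
gripper_width: 55.2
```

```bash
cat > bar.py <<'E'
from h import *
import sys
n=sys.argv[1]
d=cam('top','t_%s.png'%n);P=pts(d);p,a=pose();s=manip.state();print(p,np.degrees(a),s['contact_force'],s['gripper_width'])
im=d['pixels'];cv2.imwrite('pics/tz_%s.png'%n,cv2.resize(im[120:270,180:400],None,fx=3.6,fy=3.6,interpolation=cv2.INTER_CUBIC))
O=np.array([495.9,285.3]);an=np.radians(104.4)
X=np.array([np.cos(an),np.sin(an)]);Y=np.array([-X[1],X[0]])
z=P[...,2];m=(z>15)&(z<25)&(im.min(-1)>90)&(P[...,0]>400)&(P[...,0]<620)&(P[...,1]>-60)&(P[...,1]<250)
nn,l=cv2.connectedComponents(m.astype(np.uint8));k=np.argmax(np.bincount(l.ravel())[1:])+1
Q=P[l==k][:,:2]-O;q=np.stack([Q@X,Q@Y],-1)
print('bar in nest frame x range',q[:,0].min(),q[:,0].max())
for c in np.linspace(q[:,0].min()+8,q[:,0].max()-8,9):
    t=q[abs(q[:,0]-c)<4,1]; print(round(c),t.min().round(1),t.max().round(1))
print('tool in nest',(p[:2]-O)@X,(p[:2]-O)@Y)
E
python3 bar.py a
```

```text
[548.99093414  79.48264893 -40.53246604] 105.12901939768359 [1.5706288  0.49382592 5.04644833] 55.00813768694744
bar in nest frame x range -172.37044031414885 -61.259050611303856
-164 -26.5 28.0
-152 -26.6 28.5
-141 -25.1 29.7
-129 -24.0 30.2
-117 -24.8 30.3
-105 -25.3 30.8
-93 7.3 30.8
-81 7.5 31.6
-69 8.1 31.3
tool in nest -212.55439893551457 -0.23829099842613372
```

View pics/tz_a.png

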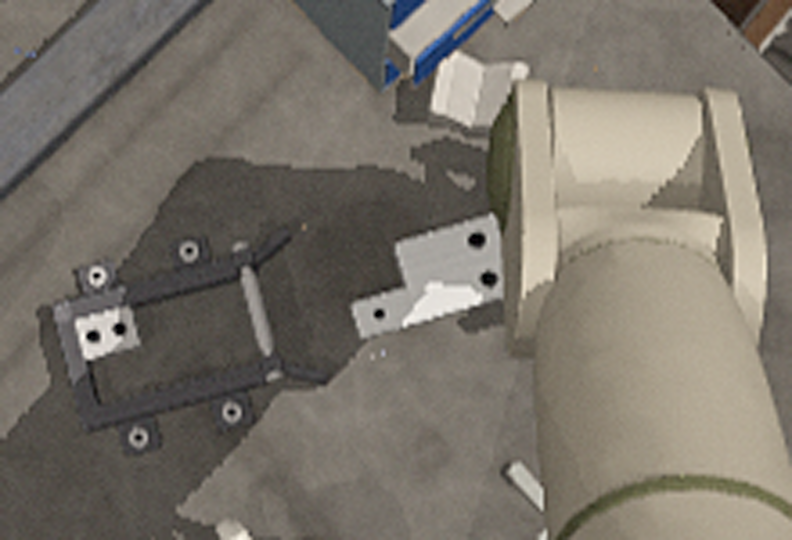

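Emit:
{"api": "play_rows", "payload": {
  "series": [0,0,0,1.2,0.003,0,0,0,0.006,0,0,0,0.008,-0.0001,0,0,0.008,-0.0001,0,0,0.008,-0.0001,0,0,0.008,-0.0001,0,0,0.006,0,0,0,0.003,0,0,0,0,0,0,0]
}}

```text
clock: 11.88
position: [536.3, 128.5, -40.6]
ee_rot: [0.0, 0.616, 0.788, 0.0]
contact_force: [0.8, 0.5, 6.8]
gripper_width: 54.7
```

```bash
python3 bar.py b; python3 -c "
from h import *
cam('wrist','w7.png')"
```

```text
[536.23238874 128.48100492 -40.54573465] 103.95311303680532 [-0.24777158  1.36084208  5.77995237] 55.04991456043717
bar in nest frame x range -112.76603532309919 -30.809403773871928
-105 -27.4 28.3
-97 -26.4 28.5
-88 -26.7 28.3
-80 -27.5 28.6
-72 -26.1 28.5
-64 -26.9 28.9
-55 -26.3 28.3
-47 -17.5 28.9
-39 5.3 28.4
tool in nest -161.92249518824318 -0.06597439039608288
```

View pics/w7.png

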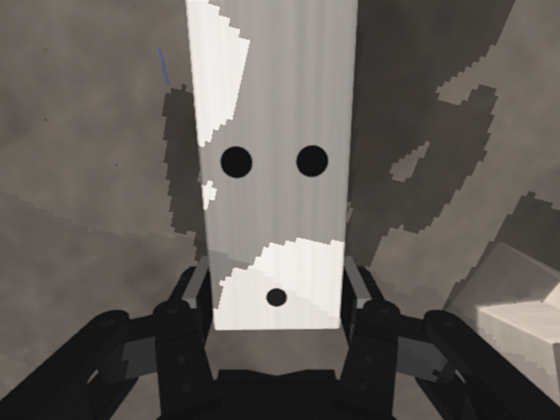

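View pics/tz_b.png

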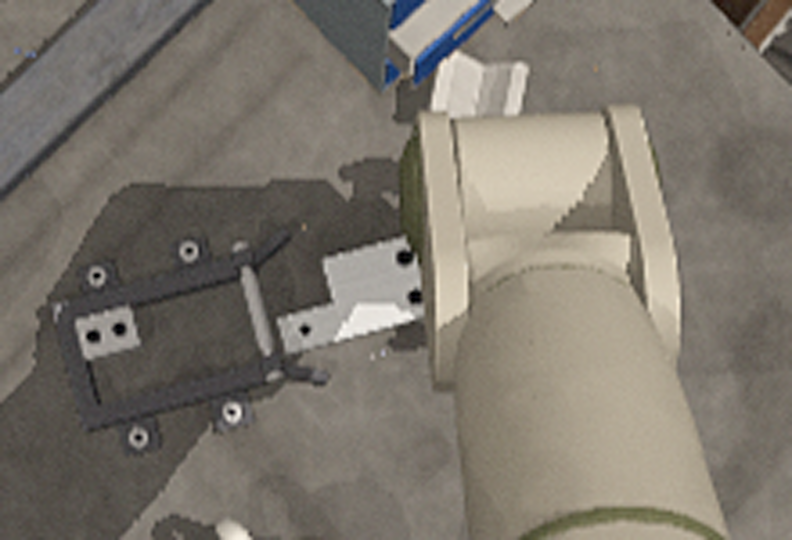

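Emit:
{"api": "play_rows", "payload": {
  "series": [0.004,0.0003,0,0,0.006,0.0002,0,0,0.007,0,0,0,0.007,0,0,0,0.007,-0.0001,0,0,0.007,-0.0001,0,0,0.007,-0.0001,0,0,0.007,0,0,0,0.006,0,0,0,0.002,0,0,0]
}}

```text
clock: 12.82
position: [522.1, 186.3, -40.5]
ee_rot: [0.001, 0.616, 0.788, 0.0]
contact_force: [1.6, -6.3, 6.3]
gripper_width: 54.9
```

```bash
python3 bar.py c; python3 - <<'E'
from h import *
cam('scene','s3.png');im=cv2.imread('pics/s3.png');cv2.imwrite('pics/s3z.png',cv2.resize(im[150:290,200:400],None,fx=3.7,fy=3.7,interpolation=cv2.INTER_CUBIC))
E
```

```text
[522.01718608 186.50473344 -40.54644756] 103.97668200136968 [ 0.6532701  -0.47519265  5.85893521] 55.039476104725516
bar in nest frame x range -42.42485986799341 -31.43947584625226
-34 0.4 27.2
-35 -1.8 27.7
-36 -4.5 27.7
-36 -4.5 27.7
-37 -4.5 27.7
-38 -4.5 27.7
-38 -4.5 27.7
-39 -4.5 27.7
-39 -4.5 27.7
tool in nest -102.18651164466418 -0.7272829583843734
```

View pics/s3z.png

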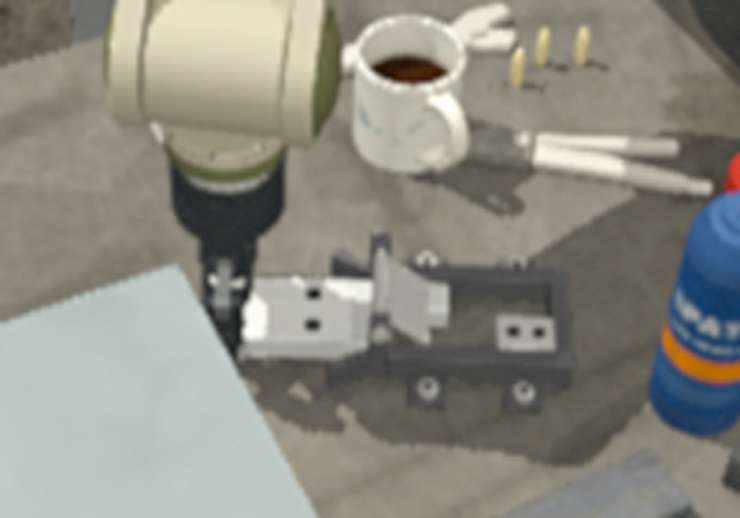

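View pics/tz_c.png

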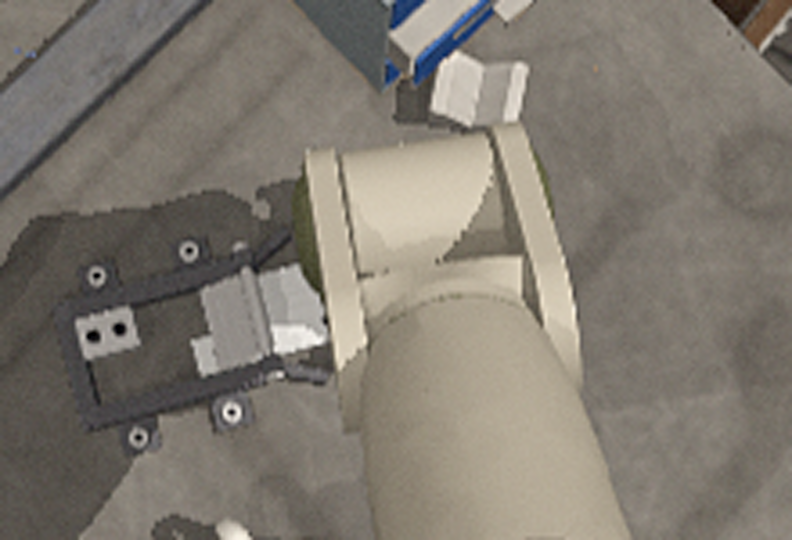

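Emit:
{"api": "play_rows", "payload": {
  "series": [0.004,0,0,0,0.006,-0.0001,0,0,0.006,0,0,0,0.006,-0.0001,0,0,0.006,0,0,0,0.006,-0.0001,0,0,0.006,0,0,0,0.005,-0.0001,0,0,0.004,0,0,0,0,0,0,0]
}}

```text
clock: 13.75
position: [509.8, 234.0, -40.6]
ee_rot: [0.0, 0.616, 0.788, 0.0]
contact_force: [0.5, -0.0, 6.7]
gripper_width: 54.7
```

```bash
python3 bar.py d; python3 - <<'E'
from h import *
cam('wrist','w8.png')
E
```

```text
[509.77652512 234.03094769 -40.53285199] 103.94838384673496 [-0.79724832  0.34502309  5.73051833] 54.99956288474023Traceback (most recent call last):
  File "bar.py", line 9, in <module>
    nn,l=cv2.connectedComponents(m.astype(np.uint8));k=np.argmax(np.bincount(l.ravel())[1:])+1
                                                       ~~~~~~~~~^^^^^^^^^^^^^^^^^^^^^^^^^^^^
    return _wrapfunc(a, 'argmax', axis=axis, out=out, **kwds)
    return bound(*args, **kwds)
ValueError: attempt to get argmax of an empty sequence
```

View pics/w8.png

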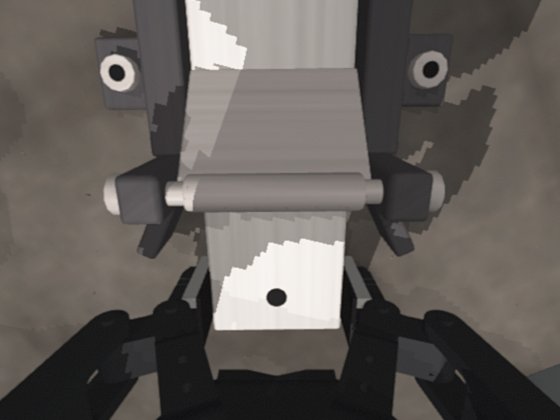

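View pics/tz_d.png

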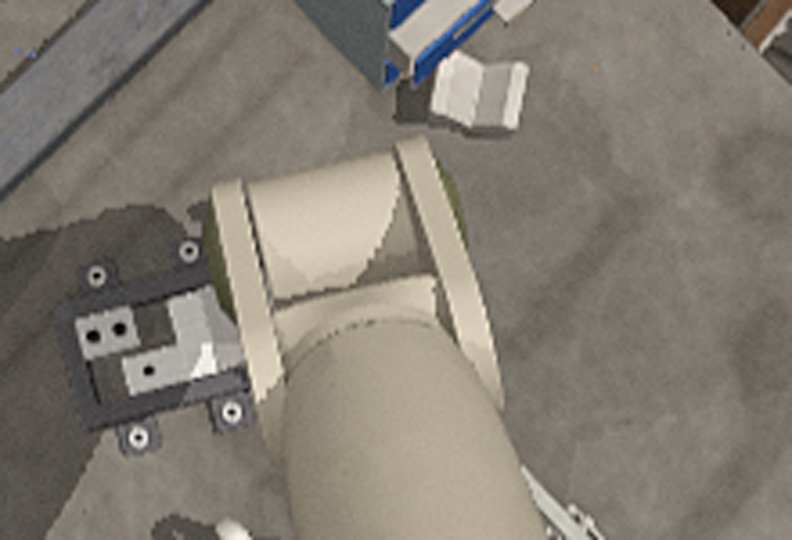

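Emit:
{"api": "play_rows", "payload": {
  "series": [0,0,0,0,0,0,0,0,0,0,0,0,0,0,0,0,0,0,0,0,0,0,0,0,0,0,0,0,0,0,0,0,0,0,0,0,-0.002,0,0,0],
  "hand": 0
}}

```text
clock: 14.68
position: [510.0, 231.8, -40.9]
ee_rot: [-0.0, 0.616, 0.788, 0.0]
contact_force: [0.3, 0.1, -0.3]
gripper_width: 85.0
```

Emit:
{"api": "play_rows", "payload": {
  "series": [-0.003,0,-0.001,0,-0.006,0,-0.001,0,-0.008,0,-0.001,0,-0.008,0,-0.001,0,-0.008,0,0,0,-0.008,0,0,0,-0.005,0,0,0,-0.002,0,0,0,0,0,0,0,0,0,0,0]
}}

```text
clock: 15.52
position: [521.7, 185.2, -36.9]
ee_rot: [-0.0, 0.616, 0.788, -0.0]
contact_force: [0.2, -0.2, 0.1]
gripper_width: 85.8
```

Emit:
{"api": "play_rows", "payload": {
  "series": [0,0,0,0,0,0,0,0,0,0,0,0,0,0,0,0,0,0,0,0,0,0,0,0,0,0,0,0,0,0,0,0,0,0,0,0,0,0,0,0],
  "hand": 1
}}

```text
clock: 16.35
position: [521.7, 185.1, -36.9]
ee_rot: [-0.0, 0.616, 0.788, -0.0]
contact_force: [-0.0, -0.1, 0.9]
gripper_width: 0.0
```

```bash
python3 bar.py e 2>&1|head -3; python3 - <<'E'
from h import *
d=cam('wrist','w9.png');p,a=pose();T=tips(d,p,a)
m=(abs(T[...,2]-20)<4)&(d['pixels'].min(-1)>100)&(abs(T[...,1])<20);r=T[m];print('tail x rel tool',np.percentile(r[:,0],[0,1,5]) if len(r) else 0)
E
```

```text
[521.69087156 185.10628867 -36.90825987] 103.94825536611874 [-0.50562732 -0.06895614  0.35345013] -0.007726266195205111
bar in nest frame x range -44.87790855198119 -31.4278400738142
-37 -6.8 26.7
tail x rel tool [10.38466273 33.51398208 37.15436886]
```

View pics/w9.png

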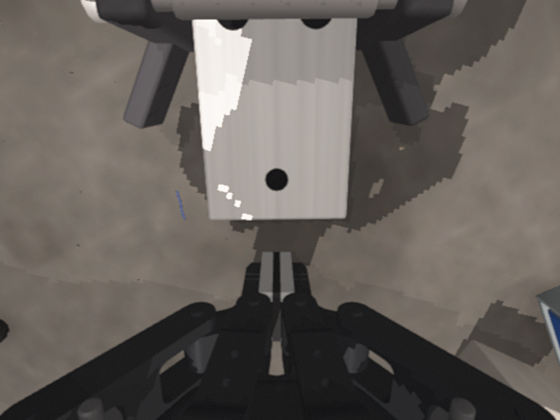

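Emit:
{"api": "play_rows", "payload": {
  "series": [0.003,0,0,0,0.005,0,0,0,0.006,0,0,0,0.006,0,0,0,0.005,0,0,0,0.004,0,0,0,0.003,0,0,0,0.003,0,0,0,0.001,0,0,0,0,0,0,0]
}}

```text
clock: 17.28
position: [512.9, 220.4, -36.9]
ee_rot: [-0.0, 0.616, 0.788, 0.0]
contact_force: [0.4, -0.3, -0.6]
gripper_width: 0.0
```

```bash
cat > chk.py <<'E'
from h import *
import sys
d=cam('wrist','w_%s.png'%sys.argv[1]);p,a=pose();s=manip.state();T=tips(d,p,a)
O=np.array([495.9,285.3]);an=np.radians(104.4);X=np.array([np.cos(an),np.sin(an)]);Y=np.array([-X[1],X[0]])
tn=(p[:2]-O)@X;print(p,'tool nest',tn,(p[:2]-O)@Y,s['contact_force'],s['contact_force'][:2]@X)
P=pts(d);q=P[...,:2]-O;nx=q@X;ny=q@Y
m=(abs(P[...,2]-21)<3)&(d['pixels'].min(-1)>90)&(nx<-20)&(nx>-90)
for lo,hi in((-25,-15),(15,25)):
    k=m&(ny>lo)&(ny<hi); r=nx[k]; print('tail',lo,len(r),np.percentile(r,[1,3]) if len(r) else 0)
E
python3 chk.py f
```

```text
[512.93781808 220.32850207 -36.90446194] tool nest -67.16743189869017 -0.34478920187480827 [-0.10971208 -0.26655031 -0.03018601] -0.2308918513665744
tail -25 2003 [-55.22120074 -54.24461874]
tail 15 2011 [-55.46970691 -54.48082434]
```

View pics/w_f.png

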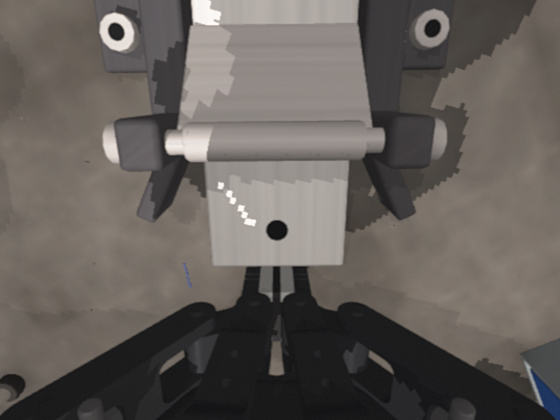

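Emit:
{"api": "play_rows", "payload": {
  "series": [0.001,0,0,0,0.001,0,0,0,0.001,0,0,0,0.001,0,0,0,0,0,0,0,0,0,0,0,0,0,0,0,0,0,0,0,0,0,0,0,0,0,0,0]
}}

```text
clock: 18.17
position: [512.0, 224.0, -36.9]
ee_rot: [-0.0, 0.616, 0.788, 0.0]
contact_force: [-0.2, -1.2, -1.2]
gripper_width: -0.1
```

Emit:
{"api": "play_rows", "payload": {
  "series": [0.0005,0,0,0,0.0005,0,0,0,0.0005,0,0,0,0.0005,0,0,0,0,0,0,0,0,0,0,0,0,0,0,0,0,0,0,0,0,0,0,0,0,0,0,0]
}}

```text
clock: 19.0
position: [511.5, 225.9, -36.9]
ee_rot: [-0.0, 0.616, 0.788, 0.0]
contact_force: [0.4, -1.6, -0.9]
gripper_width: -0.0
```

```bash
python3 chk.py g
```

```text
[511.55992672 225.93471076 -36.89632105] tool nest -61.39468492126567 -0.40439424173723537 [ 1.10288197 -2.36387479 -0.63763032] -2.56388491371357
tail -25 1642 [-49.64800512 -48.80900354]
tail 15 1648 [-49.7796881  -49.02761736]
```

Emit:
{"api": "play_rows", "payload": {
  "series": [0.0005,0,0,0,0.0005,0,0,0,0.0005,0,0,0,0,0,0,0,0,0,0,0,0,0,0,0,0,0,0,0,0,0,0,0,0,0,0,0,0,0,0,0]
}}

```text
clock: 19.88
position: [511.4, 226.7, -36.9]
ee_rot: [0.0, 0.616, 0.788, -0.0]
contact_force: [1.2, -6.2, 0.1]
gripper_width: -0.1
```

Emit:
{"api": "play_rows", "payload": {
  "series": [0.0005,0,0,0,0.0005,0,0,0,0,0,0,0,0,0,0,0,0,0,0,0,0,0,0,0,0,0,0,0,0,0,0,0,0,0,0,0,0,0,0,0]
}}

```text
clock: 20.72
position: [511.7, 226.8, -36.9]
ee_rot: [0.001, 0.616, 0.788, -0.001]
contact_force: [3.4, -11.7, -0.2]
gripper_width: 0.4
```

```bash
python3 chk.py g2
```

```text
[511.6420505  226.79000668 -36.88529334] tool nest -60.586683051266675 -0.6966414022617018 [  2.98052803 -12.30689591  -0.76403395] -12.661479327565058
tail -25 1583 [-48.70210095 -47.91052348]
tail 15 1596 [-48.70139679 -48.08583921]
```

Emit:
{"api": "play_rows", "payload": {
  "series": [-0.002,0,0,0,-0.006,0,0,0,-0.01,0,0,0,-0.015,0,-0.005,0,-0.02,0,-0.015,0,-0.02,0,-0.02,0,-0.02,0,-0.025,0,-0.02,0,-0.025,0,-0.02,0,-0.02,0,-0.01,0,-0.01,0]
}}

```text
clock: 21.6
position: [546.9, 87.3, 85.7]
ee_rot: [0.002, 0.617, 0.787, 0.001]
contact_force: [0.3, 0.5, -0.1]
gripper_width: 0.2
```

Emit:
{"api": "play_rows", "payload": {
  "series": [-0.02,0,-0.01,0,-0.03,0,0,0,-0.03,0,0,0,-0.03,0,0,0,-0.03,0,0,0,-0.03,0,0,0,-0.02,0,0,0,-0.01,0,0,0,0,0,0,0,0,0,0,0]
}}

```text
clock: 22.43
position: [593.3, -103.9, 92.6]
ee_rot: [-0.001, 0.616, 0.788, 0.0]
contact_force: [0.8, -0.1, 0.6]
gripper_width: 0.1
```

```bash
python3 - <<'E'
from h import *
d=cam('top','t_end.png');im=d['pixels'];cv2.imwrite('pics/tz_end.png',cv2.resize(im[120:270,180:400],None,fx=3.6,fy=3.6,interpolation=cv2.INTER_CUBIC))
p,a=pose();print(p,manip.state()['contact_force'])
P=pts(d);O=np.array([495.9,285.3]);an=np.radians(104.4);X=np.array([np.cos(an),np.sin(an)]);Y=np.array([-X[1],X[0]])
q=P[...,:2]-O;nx=q@X;ny=q@Y;z=P[...,2]
m=(abs(z-20)<4)&(im.min(-1)>80)&(nx<-15)&(nx>-90)&(abs(ny)<40)
print('tail bar x min',np.percentile(nx[m],[0,2]),'y',ny[m].min(),ny[m].max())
m=(z>14)&(z<23)&(nx>60)&(nx<135)&(ny>1)&(ny<30);print('nose max',nx[m].max() if m.any() else 0, m.sum())
f=(nx>6)&(nx<48)&(abs(ny)<22)&(z>23)&(z<60);pf=np.polyfit(nx[f],z[f],1);print('flap angle',np.pi/2-np.arctan(-pf[0]),f.sum())
s=cam('scene','s_end.png')['pixels'];cv2.imwrite('pics/sz_end.png',cv2.resize(s[150:290,200:420],None,fx=3.6,fy=3.6,interpolation=cv2.INTER_CUBIC))
E
```

```text
[ 593.325967   -103.29073361   92.76938782] [-0.04885969 -0.35035833  0.85702065]
tail bar x min [-50.04225109 -49.3545714 ] y -28.970902146659395 26.769537127167055
nose max 133.73954266426574 280
flap angle 0.9373561840072463 209
```

View pics/tz_end.png

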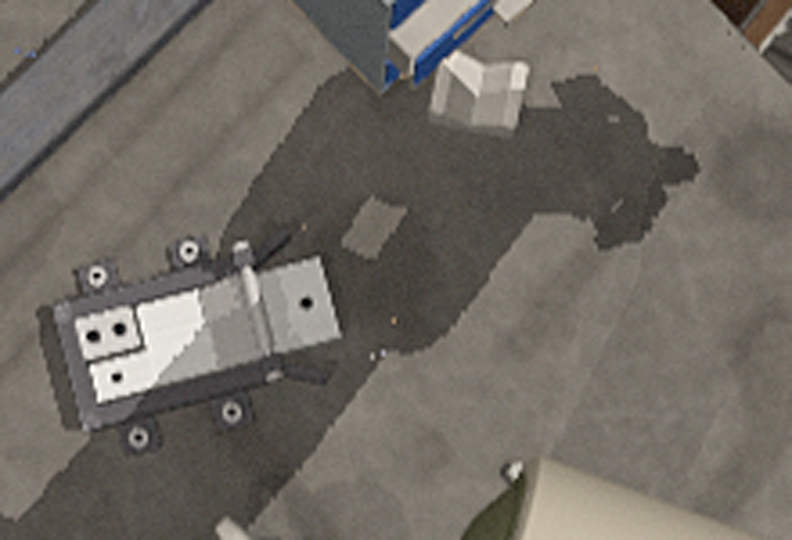

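View pics/sz_end.png

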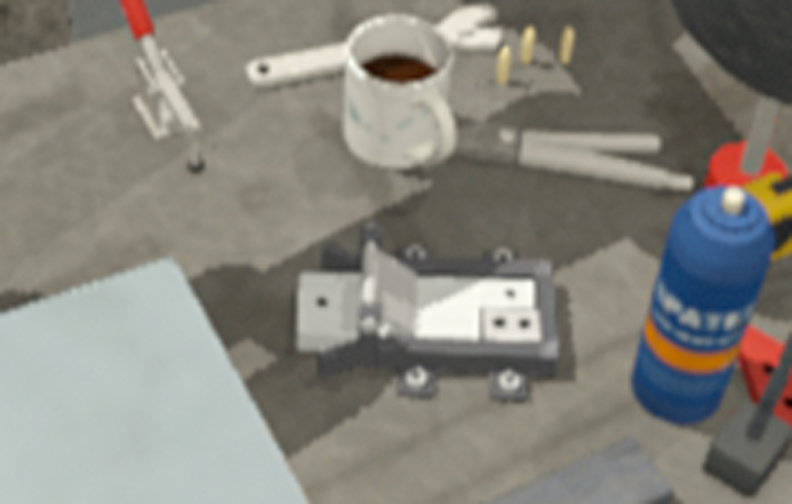

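The pictures show the bar home. The nose touches the back stop at about (95,385) in the top zoom, the key fills the notch beside it, the flap rests on the bar, and the tail edge is at nest x = -50 mm. The mug, spray can and V-block have not moved, and the arm is clear.

```bash
python3 -c "
from h import *
print(manip.job_done())"
```

```text
the job is handed in; nothing more can be done
None
```

The bar is fully home in the nest, nose first, with the flap resting on it, and the job was handed in after about 22.5 s of the 72 s allowed.

**What I did:** I gripped the bar near its tail and turned it about 66° counter-clockwise while sliding it on the table. I then pushed the nose through the flap, let go, backed off and pushed the tail with the shut fingers. The push force rose to about 12 N with no further movement, which is the back stop. Afterwards I drew the arm well clear.

**Last checks:**
- **Position:** in the top view the tail is at nest x = -50.0 mm (expected -50), with the bar's sides at y = -29 and +27 mm.
- **Fit:** the nose is against the stop with the key in the bar's notch.
- **Flap:** it rests on the bar at about 0.94 rad from depth data (0.85 expected, 0.5 to 1.1 allowed).
- **Bystanders:** the mug, spray can and V-block look unmoved by eye in the pictures; I did not measure them.
- **Robot:** the contact force is near zero and the arm is away from the work.

**What failed or disagreed:**
- **First grasp:** it closed on air above the bar. Wrist and scene camera depth showed the real fingertips about 42 mm farther back than the reported TCP, so I worked at reported heights near -40 mm.
- **Nose face:** my depth check of it was useless, because it picked up the nest's back wall (reading 134 mm). The nose position therefore rests on the tail measurement, the push force and the pictures.
- **Tail reading:** while pressed against the stop, the wrist camera put the tail at about -48.7 mm, against -50.0 mm from the top camera. That is within the 2 mm calibration.

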